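# Find the flat hotplate with a straightedge and switch it on

### The arm

A 6-joint arm with a two-finger parallel gripper is mounted at the origin on the work surface. World frame = base frame: x ahead of the robot, y to its left, z up, the work surface at z = 0. Lengths are in m, angles in rad, forces in N, time in s.
With the tool pointing down it reaches from about 0.35 to 0.975 m from the base axis. Payload 4.9 kg.
Tool frame: the origin (TCP) lies on the centre line of the jaws, within the pads' length; the fingertips stand 8 mm ahead of it and the grasp point (between the pads) lies 11 mm behind it; z points along the fingers, y is the direction in which the jaws open and shut (so a half turn about z gives the same grasp; the last joint's range is limited). The gripper opens to 85 mm and grips with 20 to 120 N. Pads are 22 mm wide; open, the fingers measure 114 mm over their backs; the gripper's body (76 mm by 85 mm) begins 54 mm behind the grasp point. The pads swing forward as they close: fully open they stand 13 mm farther back than shut.
Start: joints at [-1.261, 0.053, 1.613, -0, 1.476, -0.119], TCP at [0.26, -0.568, 0.239] pointing down, gripper open.
Joint ranges: [-3.01, 3.01], [-1.01, 2.22], [0.06, 2.58], [-1.02, 4.17], [0.09, 2.62], [-3.14, 3.14]. Speed limits (rad/s): [2.57, 2.57, 3.14, 3.14, 3.14, 3.14].

### API

Orientations are given as a rotation vector (axis times angle).
In Python, from station import get_obs, get_image, calibration, finish_job gives the robot as it stands. The module is installed in compiled form; this text tells all that it offers.
- The arm moves only by the shell command python3 -m jog 'ROWS' [FORCE]. ROWS is JSON, a list of rows, each a list of 7 numbers: the shift along the tool's x, y, z in cm, then the turn, a rotation vector about the tool's x, y, z in rad, then the closure in counts, from 0 (fully open) to 255 (shut). In form: [[dx, dy, dz, ax, ay, az, jaw], ...]. A call has 1 to 8 rows; each row is the pose to reach, as a shift and turn from the pose measured when the call began, along the tool's axes at that moment; what a row does not reach only later rows make up. A row lasts 1/12 s, in which the tool goes at most 41.7 mm and 7.16 degrees, less where a joint would pass 70% of its speed; a pose out of reach is approached as far as the arm can. A call with a gripper value outside its range is refused whole. The fingers move at their own pace and stop on an object; FORCE is the grip in N (left out, the last holds). Time passes only in rows, so rows that repeat a pose let the fingers close. It gives the time, the measured TCP pose, the force and the opening at its end, in the units of the state.
- get_obs(): the state, without advancing time (a new reading comes with each control period).
- get_image(name): name is "scene" or "top" or "wrist"; returns the picture (384x512x3 uint8, red, green, blue); there is no depth.
- calibration(name): a dict with "vfov" (degrees; the focal length in pixels is half the picture's height over the tangent of half this angle, whatever the lens; pixels are square), "cx", "cy" (the principal point, pixels), "dist_coeffs" ([k1, k2, p1, p2, k3] as OpenCV has them; the pictures are not rectified), "R" (3x3) and "t" (3): a world point X has camera coordinates R X + t. Camera axes: x right, y down, z forward; pixel columns grow to the right and rows downward; lengths in m; the calibration is good to about 2 mm. A picture is of the moment at which its call begins: read the wrist's pose just before it. calibration takes no time and is no camera call; for the wrist camera it gives the pose at the moment of the call.
- finish_job(): hands the job in, once; it reports no verdict.
The state is a dict: "t": time; "q": joint angles; "dq": joint speeds; "effort": joint torques, N m; "tool_pos": TCP position; "tool_rot": TCP orientation; "contact_force": force on the tool from outside, world axes, zero at the start; "wrist_torque": the same for the moment, N m; "opening": finger opening in m.
Only numpy, scipy, OpenCV 4.12 (cv2) and the standard library are available. Lean on these libraries where they do the work, as an engineer would, in place of code of your own. Each camera call takes 0.05 s, during which the arm holds its last target. There are 200 camera calls.

### The job

One of these two hotplates has a crowned top. Gently lay the straightedge front to back across the middle of either top and let go, then press it down firmly at its front end (by the console) and after that at its back end to see whether it rocks, and lay it back on the cork mat. Only then switch on the hotplate whose top is flat; leave the other one off and do not disturb the other things on the bench.

Things in the scene. Friction and masses are not known exactly. Their poses are not given: they have to be found in the camera images.
- straightedge: loose steel I-section straightedge, 170 mm long (x), 20 mm wide (y), 30 mm high (z), 0.5 kg: two 20 x 6 mm flanges with an 8 mm web between. Origin at the centre of its underside; x along its length (either way round is the same), z up. It lies on the cork mat at the start; grasp it across its 20 mm width at mid length
- mat: fixed cork mat 230 x 120 x 3 mm on the bench, origin at the centre of its underside, x along its length, z up
- hotplate_a: fixed magnetic-stirrer hotplate: white housing (x -170..+100, y +-85 mm), aluminium top plate 160 x 160 mm, its face 100 mm above the bench, and a lower grey sloping console along the front, nearest the robot. Origin on the bench under the plate's centre; x from front to back, y to the left seen from the robot, z up. Two fixed knobs 16 mm high on the console at x -135, y +22 and +60 mm
- hotplate_b: the same kind of hotplate, same sizes and axes as hotplate_a. One of the two tops is flat; the other has only its middle 50 x 50 mm at full height and falls 3 mm to its edges, so a straightedge laid centred across it tips about 3 degrees to whichever end is pressed. Which of a and b is flat varies in place and is not told: it must be felt or seen
- hotplate_a_top (a point): centre of the upper face of hotplate_a's top plate, 100 mm above the bench, axes as the hotplate's. A straightedge lying on it has its upper side 130 mm above the bench; pressing 5 to 15 N 15 to 25 mm from an end is enough (60 to 75 mm in front of or behind this point)
- hotplate_b_top (a point): centre of the upper face of hotplate_b's top plate, 100 mm above the bench, axes as the hotplate's. A straightedge lying on it has its upper side 130 mm above the bench; pressing 5 to 15 N 15 to 25 mm from an end is enough (60 to 75 mm in front of or behind this point)
- hotplate_a_rod (a point): over the back of hotplate_a: middle of a fixed level 10 mm cross rod along y, at x +78, z 248 mm of the hotplate, reaching y -68..+95 mm, on an upright 12 mm rod at x +92, y +78 mm, 330 mm high; a probe stands at x +92, y -58, z 205..360 mm. The cross rod bars an upright gripper from the back end of the plate: lean it about 30 degrees (20 to 45 pass) towards the front, fingers pointing down and back
- hotplate_b_rod (a point): over the back of hotplate_b: middle of a fixed level 10 mm cross rod along y, at x +78, z 248 mm of the hotplate, reaching y -68..+95 mm, on an upright 12 mm rod at x +92, y +78 mm, 330 mm high; a probe stands at x +92, y -58, z 205..360 mm. The cross rod bars an upright gripper from the back end of the plate: lean it about 30 degrees (20 to 45 pass) towards the front, fingers pointing down and back
- switch_a (a joint): mains toggle switch of hotplate_a, rad: 0 = off, bat leaning right (to -y of the hotplate); 0.8 = on, leaning left (+y). Push the bat to the left with a finger; it takes about 1 N and stays where it is left. Pivot at x -122, y -30, z 63 mm of the hotplate, axis along x
- switch_a_tip (a point): centre of the 9 mm ball at the end of the 26 mm steel bat of switch_a. It moves with the bat, from y -40 (off) to y -20 mm (on) in the hotplate's frame, 24 mm above the console at both, which is free for 40 mm to its right (the housing ends there)
- switch_b (a joint): mains toggle switch of hotplate_b, rad: 0 = off, bat leaning right (to -y of the hotplate); 0.8 = on, leaning left (+y). Push the bat to the left with a finger; it takes about 1 N and stays where it is left. Pivot at x -122, y -30, z 63 mm of the hotplate, axis along x
- switch_b_tip (a point): centre of the 9 mm ball at the end of the 26 mm steel bat of switch_b. It moves with the bat, from y -40 (off) to y -20 mm (on) in the hotplate's frame, 24 mm above the console at both, which is free for 40 mm to its right (the housing ends there)
- weighing_jar: bystander: amber jar 40 mm across, 50 mm high, behind the hotplates, next to the beaker; origin at the centre of its underside
- spatula: bystander: thin steel laboratory spatula 190 mm long lying right of the hotplates, along x; origin at its middle, underside
- wash_bottle: bystander: white wash bottle 64 mm across, 190 mm high, behind the mat; origin at the centre of its underside
- vinegar_jug: bystander: brown jug 105 mm across, 200 mm high, red cap, behind the mat; origin at the centre of its underside
- beaker: bystander: glass beaker 70 mm across, 90 mm high, behind the hotplates; origin at the centre of its underside
- flask: bystander: stoppered conical flask 80 mm across, 130 mm high, right of the hotplates; origin at the centre of its underside
Mind the look-alikes: they are no part of the job. Leave any black or green look-alike of the straightedge alone.

How it is judged:
On the way, in this order (a step that is already met when the one before it is completed fails the run):
1. the straightedge lies front to back across the middle of one top and is let go (((x of straightedge in the frame of hotplate_a_top between -0.02 and 0.02 m and y of straightedge in the frame of hotplate_a_top between -0.02 and 0.02 m and z of straightedge in the frame of hotplate_a_top between -0.006 and 0.008 m and angle between the x axis of straightedge and the x axis of hotplate_a, either way round below 0.2 rad and angle between straightedge's own z axis and vertical below 0.12 rad and contact force between straightedge and hotplate_a above 2 N and contact force between the fingers and straightedge below 0.3 N and linear speed of straightedge below 0.02 m/s) or (x of straightedge in the frame of hotplate_b_top between -0.02 and 0.02 m and y of straightedge in the frame of hotplate_b_top between -0.02 and 0.02 m and z of straightedge in the frame of hotplate_b_top between -0.006 and 0.008 m and angle between the x axis of straightedge and the x axis of hotplate_b, either way round below 0.2 rad and angle between straightedge's own z axis and vertical below 0.12 rad and contact force between straightedge and hotplate_b above 2 N and contact force between the fingers and straightedge below 0.3 N and linear speed of straightedge below 0.02 m/s))), for 0.2 s.
2. its front end is pressed down onto that top with the fingers (((x of straightedge in the frame of hotplate_a_top between -0.025 and 0.025 m and y of straightedge in the frame of hotplate_a_top between -0.025 and 0.025 m and z of straightedge in the frame of hotplate_a_top between -0.006 and 0.008 m and angle between the x axis of straightedge and the x axis of hotplate_a, either way round below 0.2 rad and angle between straightedge's own z axis and vertical below 0.12 rad and x of the grasp point in the frame of hotplate_a_top below -0.042 m and contact force between the fingers and straightedge above 2 N and contact force between straightedge and hotplate_a above 8.5 N) or (x of straightedge in the frame of hotplate_b_top between -0.025 and 0.025 m and y of straightedge in the frame of hotplate_b_top between -0.025 and 0.025 m and z of straightedge in the frame of hotplate_b_top between -0.006 and 0.008 m and angle between the x axis of straightedge and the x axis of hotplate_b, either way round below 0.2 rad and angle between straightedge's own z axis and vertical below 0.12 rad and x of the grasp point in the frame of hotplate_b_top below -0.042 m and contact force between the fingers and straightedge above 2 N and contact force between straightedge and hotplate_b above 8.5 N))), for 0.2 s.
3. then its back end is pressed down (((x of straightedge in the frame of hotplate_a_top between -0.025 and 0.025 m and y of straightedge in the frame of hotplate_a_top between -0.025 and 0.025 m and z of straightedge in the frame of hotplate_a_top between -0.006 and 0.008 m and angle between the x axis of straightedge and the x axis of hotplate_a, either way round below 0.2 rad and angle between straightedge's own z axis and vertical below 0.12 rad and x of the grasp point in the frame of hotplate_a_top above 0.042 m and contact force between the fingers and straightedge above 2 N and contact force between straightedge and hotplate_a above 8.5 N) or (x of straightedge in the frame of hotplate_b_top between -0.025 and 0.025 m and y of straightedge in the frame of hotplate_b_top between -0.025 and 0.025 m and z of straightedge in the frame of hotplate_b_top between -0.006 and 0.008 m and angle between the x axis of straightedge and the x axis of hotplate_b, either way round below 0.2 rad and angle between straightedge's own z axis and vertical below 0.12 rad and x of the grasp point in the frame of hotplate_b_top above 0.042 m and contact force between the fingers and straightedge above 2 N and contact force between straightedge and hotplate_b above 8.5 N))), for 0.2 s.
4. the straightedge lies flat on the cork mat again, let go, both switches still off (x of straightedge in the frame of mat between -0.1 and 0.1 m and y of straightedge in the frame of mat between -0.05 and 0.05 m and z of straightedge in the frame of mat below 0.007 m and angle between straightedge's own z axis and vertical below 0.05 rad and contact force between the fingers and straightedge below 0.3 N and value of joint each of switch_a, switch_b below 0.2 rad), for 0.2 s.
At the end, for the whole second after the job is handed in: The straightedge lies flat on the cork mat (its centre within 100 mm along and 50 mm across the mat's centre), released and at rest; the switch of the flat hotplate is on (over 0.6 rad) and that of the crowned one is off (under 0.2 rad) (x of straightedge in the frame of mat between -0.1 and 0.1 m and y of straightedge in the frame of mat between -0.05 and 0.05 m and z of straightedge in the frame of mat below 0.007 m and angle between straightedge's own z axis and vertical below 0.05 rad and contact force between the fingers and straightedge below 0.3 N and value of joint switch_b above 0.6 rad and value of joint switch_a below 0.2 rad and linear speed of straightedge below 0.02 m/s); the robot touches nothing.
It fails at once if the straightedge is dropped (falling free at over 0.5 m/s, as after some 15 mm) (contact force between the fingers and straightedge below 0.1 N and linear speed of straightedge above 0.5 m/s).
It fails at once if a bystander on the bench is moved by more than 30 mm (distance of any of weighing_jar, spatula, wash_bottle, vinegar_jug, beaker, flask from where it was at the start of the episode above 0.03 m).
It also fails if it takes over 64 s, if anything falls off the work surface, if the arm or the gripper's body presses on something with over 40 N, if the wrist force passes 120 N, or if a joint passes its speed limit or range.

## Working session

There is one attempt and no reset: what is moved stays moved. The work goes in short steps, Python scripts to look and compute and a shell command to move; the robot and the scene stay as the last step left them, time stands still between calls to the robot, and variables do not carry over. Pictures are saved under pics/ and viewed, about 8 in all and at most 12, crops included, and the job is handed in when it is done.

```bash
mkdir -p pics
cat > h.py <<'E'
import numpy as np, cv2, sys
from station import get_obs, get_image, calibration
from scipy.spatial.transform import Rotation as Ro
def K(c):
    f=192/np.tan(np.radians(c["vfov"])/2); return np.array([[f,0,c["cx"]],[0,f,c["cy"]],[0,0,1.]])
def ray(c,uv):
    p=cv2.undistortPoints(np.array(uv,float).reshape(-1,1,2),K(c),np.array(c["dist_coeffs"],float))[:,0]
    R=np.array(c["R"]);t=np.array(c["t"])
    return -R.T@t, np.c_[p,np.ones(len(p))]@R
def onz(c,uv,z):
    o,d=ray(c,uv); return o+d*((z-o[2])/d[:,2])[:,None]
def proj(c,X):
    r,_=cv2.Rodrigues(np.array(c["R"])); return cv2.projectPoints(np.array(X,float).reshape(-1,3),r,np.array(c["t"],float),K(c),np.array(c["dist_coeffs"],float))[0][:,0]
def save(n,im): cv2.imwrite("pics/%s.png"%n,im[:,:,::-1])
def to(pos,R=None):
    """shift (cm) and turn in tool axes to reach pos, R(matrix)"""
    o=get_obs(); R0=Ro.from_rotvec(o["tool_rot"]).as_matrix()
    s=R0.T@(np.array(pos)-o["tool_pos"])*100
    a=np.zeros(3) if R is None else Ro.from_matrix(R0.T@R).as_rotvec()
    return s.round(2),a.round(3)
E
python3 - <<'E'
from h import *
for n in("scene","top"):
    im=get_image(n); np.save(n,im); save(n+"0",cv2.resize(im,(800,600)))
    c=calibration(n); print(n,c)
print(get_obs())
E
```

```text
scene {'vfov': 56.42929783605244, 'cx': 261.37522525983616, 'cy': 190.5689553488973, 'dist_coeffs': array([0.01076767, 0.        , 0.        , 0.        , 0.        ]), 'R': array([[ 0.09382648,  0.99557838,  0.0045042 ],
       [ 0.81618002, -0.07432705, -0.57299709],
       [-0.57012873,  0.05743854, -0.81954503]]), 't': array([-0.11214516, -0.2974589 ,  1.55831342])}
top {'vfov': 54.60619460535035, 'cx': 245.4938568568614, 'cy': 190.99411034098725, 'dist_coeffs': array([-0.11509655,  0.        ,  0.        ,  0.        ,  0.        ]), 'R': array([[ 0.02004166, -0.9997778 ,  0.00653385],
       [-0.99587076, -0.02054124, -0.08842791],
       [ 0.08854247, -0.00473463, -0.99606115]]), 't': array([0.05595636, 0.47584353, 1.46549012])}
{'t': 0.1, 'q': array([-1.26100311e+00,  5.33081947e-02,  1.61416293e+00,  2.14106646e-07,
        1.47600037e+00, -1.18965549e-01]), 'dq': array([ 0.00050027, -0.00198866, -0.00236911,  0.00094539,  0.00017228,
       -0.00090834]), 'effort': array([ 1.54297768e-04, -3.94900990e+01, -3.71363318e+01, -1.43157299e-04,
        3.90902802e-03, -4.39359354e-06]), 'tool_pos': array([ 0.25968962, -0.56788851,  0.23817146]), 'tool_rot': array([-3.06784974e+00, -6.67947818e-01,  2.80665024e-04]), 'contact_force': array([ 0.12922722, -0.721108  ,  0.44279807]), 'wrist_torque': array([-0.00422967,  0.04600679,  0.04235988]), 'opening': 0.08553121614967608}
```

View pics/scene0.png

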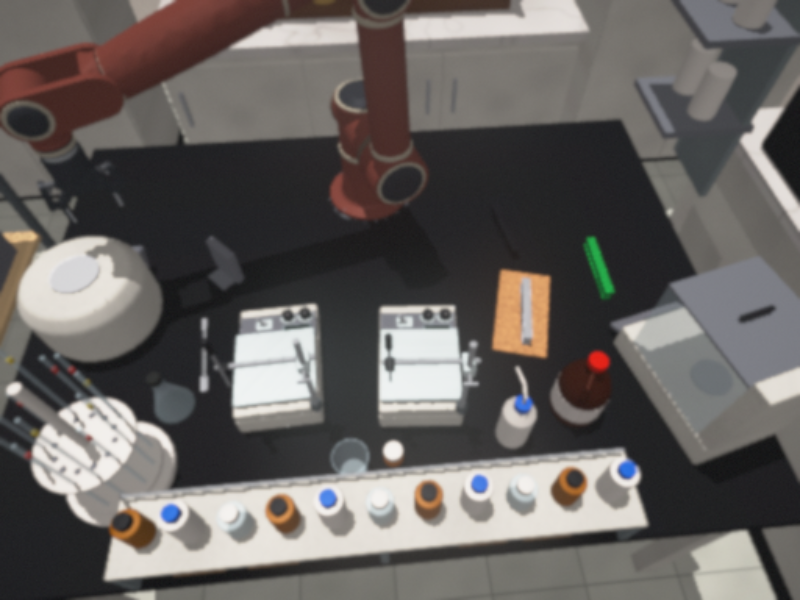

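View pics/top0.png

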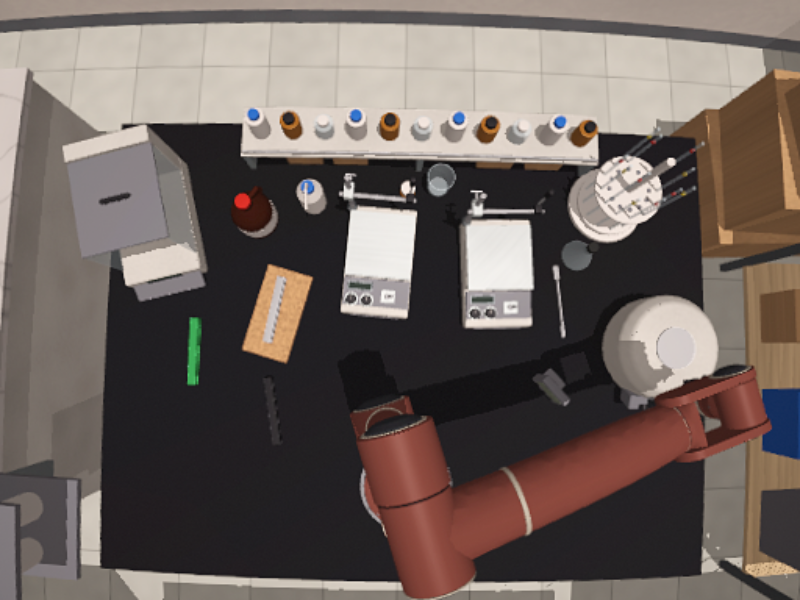

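The scene and top pictures show these straightedge candidates in the top view (800 px scale): steel one on the cork at (273,310), black one at (272,410), green one at (194,350). I choose the steel one on cork. The hotplates are at (380,265) on the left and (498,275) on the right.

Run:
```python
from h import *
im=np.load("top.npy");c=calibration("top")
hsv=cv2.cvtColor(im,cv2.COLOR_RGB2HSV)
m=((hsv[...,0]>5)&(hsv[...,0]<22)&(hsv[...,1]>90)&(hsv[...,2]>100)).astype(np.uint8)
m[:,:140]=0;m[:,205:]=0;m[:160]=0;m[240:]=0
m=cv2.morphologyEx(m,cv2.MORPH_CLOSE,np.ones((9,9)))
cs=max(cv2.findContours(m,0,2)[0],key=cv2.contourArea)
P=onz(c,cs[:,0],0.003)[:,:2].astype(np.float32);r=cv2.minAreaRect(P);print("mat",r)
mm=cv2.drawContours(np.zeros_like(m),[cs],-1,1,-1)
s=((hsv[...,1]<60)&(hsv[...,2]>120)&(mm>0)).astype(np.uint8)
k=max(cv2.findContours(s,0,1)[0],key=cv2.contourArea)
P=onz(c,k[:,0],0.033)[:,:2].astype(np.float32);print("se",cv2.minAreaRect(P),cv2.boundingRect(k))
g=((hsv[...,1]<40)&(hsv[...,2]>205)).astype(np.uint8)
for x0,x1 in((215,270),(290,345)):
    q=np.zeros_like(g);q[125:186,x0:x1]=g[125:186,x0:x1]
    q=cv2.morphologyEx(q,cv2.MORPH_OPEN,np.ones((5,5)))
    k=max(cv2.findContours(q,0,1)[0],key=cv2.contourArea)
    P=onz(c,k[:,0],0.1)[:,:2].astype(np.float32);print("plate",cv2.minAreaRect(P),cv2.boundingRect(k))
crop=im[100:240,140:350];save("top_crop",cv2.resize(crop,None,fx=3.8,fy=3.8,interpolation=2))
```

```text
mat ((0.4334624707698822, 0.34172630310058594), (0.1249975934624672, 0.23420117795467377), 74.41902923583984)
se ((0.44127097725868225, 0.34392648935317993), (0.02566169761121273, 0.17045581340789795), 79.4405288696289) (168, 177, 15, 43)
plate ((0.605060875415802, 0.07720153033733368), (0.16128914058208466, 0.1709812432527542), 85.94657135009766) (221, 133, 45, 46)
plate ((0.5820300579071045, -0.21411198377609253), (0.1706344485282898, 0.15797628462314606), 2.1149349212646484) (299, 141, 42, 45)
```

View pics/top_crop.png

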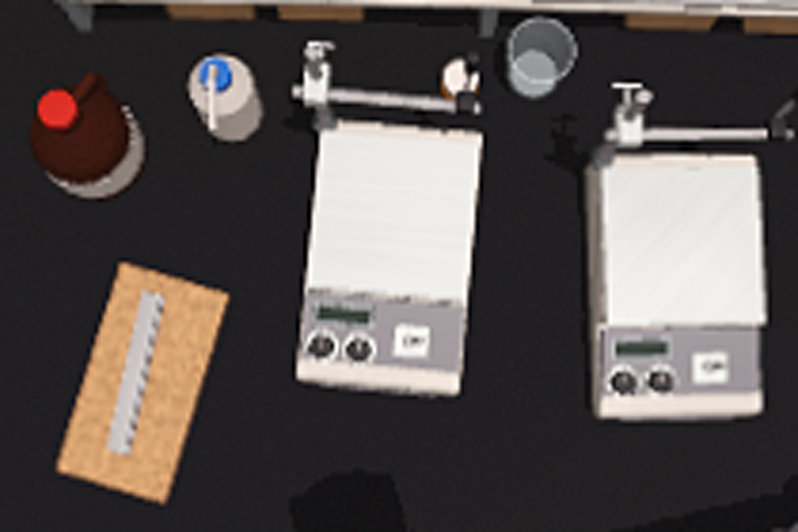

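The crop confirms it: the steel, sawtooth-shaded straightedge lies on the cork. I'm moving above it, then measuring with the wrist camera.

```bash
python3 -m jog '[[0,0,-4,0,0,0,0],[2,-1,-8,0,0,0,0],[26,-18,-12,0,0,0,0],[26,-18,-12,0,0,0,0],[26,-18,-12,0,0,0,0],[26,-18,-12,0,0,0,0],[26,-18,-12,0,0,0,0],[26,-18,-12,0,0,0,0]]'
python3 -m jog '[[20,-40,0,0,0,0,0],[20,-40,0,0,0,0,0],[20,-40,0,0,0,0,0],[20,-40,0,0,0,0,0],[20,-40,0,0,0,0.12,0],[20,-40,0,0,0,0.24,0],[20,-40,0,0,0,0.36,0],[20,-40,0,0,0,0.48,0]]'
python3 - <<'E'
from h import *
y=np.radians(-10.6);R=np.c_[[np.cos(y),np.sin(y),0],[np.sin(y),-np.cos(y),0],[0,0,-1]]
print(get_obs()["tool_pos"],to([.43,.344,.26],R))
y=np.radians(-4);R=np.c_[[np.cos(y),np.sin(y),0],[np.sin(y),-np.cos(y),0],[0,0,-1]]
w=get_image("wrist");c=calibration("wrist");np.save("w1",w);save("w1",w);print(c)
E
```

```text
t: 0.77
tool_pos: [0.3972, -0.3365, 0.3511]
tool_rot: [-3.068, -0.667, 0.001]
contact_force: [0.9, 0.0, 0.7]
opening: 0.0853
t: 1.43
tool_pos: [0.4083, -0.0293, 0.3515]
tool_rot: [-3.139, -0.008, 0.001]
contact_force: [0.2, 0.0, 0.9]
opening: 0.0851
[ 0.4082585  -0.02932552  0.35152163] (array([  2.38, -37.3 ,   9.24]), array([-0.002,  0.001,  0.19 ]))
{'vfov': 68.53400785588583, 'cx': 255.03769983055045, 'cy': 194.80428173129238, 'dist_coeffs': array([-0.07197828,  0.        ,  0.        ,  0.        ,  0.        ]), 'R': array([[ 0.00669186, -0.99995583, -0.00659903],
       [-0.96162301, -0.0082452 ,  0.27425027],
       [-0.27429256,  0.00451053, -0.96163571]]), 't': array([-0.02494516,  0.32625281,  0.59858749])}
```

View pics/w1.png

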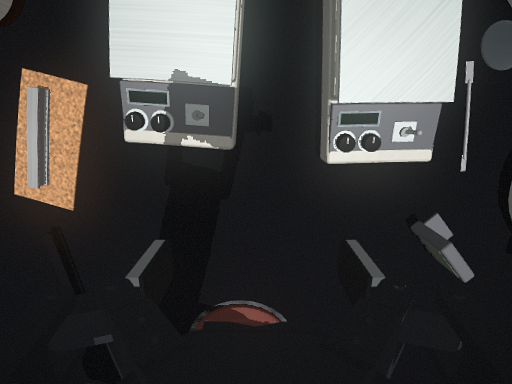

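The wrist picture shows the mat with the steel edge at (38,137), the left plate's front edge at (110..235, 80), the right plate's front edge at y≈101, both switches at (197,115) and (405,131), and the knobs.

```bash
python3 -m jog '[[0.5,-9,0,0,0,0.1,0],[1,-18,0,0,0,0.19,0],[2,-37,2,0,0,0.19,0],[2,-37,4,0,0,0.19,0],[2,-37,9,0,0,0.19,0],[2,-37,9,0,0,0.19,0],[2,-37,9,0,0,0.19,0],[2,-37,9,0,0,0.19,0]]'
python3 -m jog '[[0,-4,0,0,0,0,0],[0,-8,0,0,0,0,0],[0,-8,0,0,0,0,0],[0,-8,0,0,0,0,0]]'
python3 - <<'E'
from h import *
w=get_image("wrist");c=calibration("wrist");np.save("w2",w);o=get_obs();print(o["tool_pos"],o["tool_rot"])
hsv=cv2.cvtColor(w,cv2.COLOR_RGB2HSV)
uv=proj(c,[[.441,.344,.033],[.358,.36,.033],[.525,.328,.033]]);print(uv)
for p in uv: cv2.circle(w,tuple(int(v) for v in p),3,(255,0,0),1)
save("w2",w)
# hotplate points from first wrist view are redone later
w1=np.load("w1.npy")
E
```

```text
t: 2.15
tool_pos: [0.4226, 0.2851, 0.2862]
tool_rot: [-3.122, 0.285, 0.001]
contact_force: [0.3, -0.5, 0.6]
opening: 0.0849
t: 2.48
tool_pos: [0.4366, 0.365, 0.285]
tool_rot: [-3.125, 0.28, 0.005]
contact_force: [-0.1, -1.1, -0.3]
opening: 0.0854
[0.43683348 0.36390888 0.28567435] [-3.12401375  0.28297136  0.00358252]
[[269.52230649 160.78420374]
 [268.13720486 218.19811111]
 [270.83942624  96.03015802]]
```

View pics/w2.png

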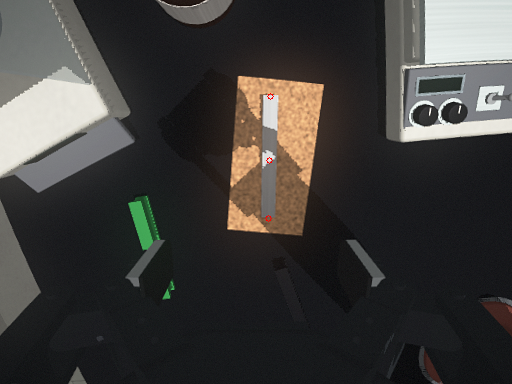

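Run:
```python
from h import *
w=np.load("w2.npy");c=calibration("wrist")
b=cv2.cvtColor(w,cv2.COLOR_RGB2HSV)
m=(b[...,1]<75).astype(np.uint8);q=np.zeros_like(m);q[85:230,250:290]=m[85:230,250:290]
n,l,s,_=cv2.connectedComponentsWithStats(q);i=1+np.argmax(s[1:,4]);print(s[i])
ks=np.argwhere(l==i)[:,::-1]
L=[];Rr=[]
for v in range(104,212,4):
    u=ks[ks[:,1]==v][:,0]
    if len(u)>5: L.append((u.min()-.5,v));Rr.append((u.max()+.5,v))
A=onz(c,L,.033);B=onz(c,Rr,.033)
print(np.median(np.linalg.norm(A-B,axis=1)))
M=(A+B)/2;k=np.polyfit(M[:,0],M[:,1],1);print("yaw",np.degrees(np.arctan(k[0])))
e=onz(c,[(270,s[i][1]-.5),(269,s[i][1]+s[i][3]-.5)],.033);print(e,np.linalg.norm(e[0]-e[1]));x=e[:,0].mean();C=[x,np.polyval(k,x)];print("c",C)
y=np.arctan(k[0]);R=np.c_[[np.cos(y),np.sin(y),0],[np.sin(y),-np.cos(y),0],[0,0,-1]]
print(to([*C,.015],R), to([*C,.10],R))
# hotplate marks in w1: recorded for later
```

```text
[ 261   95   18  123 1869]
0.02112203530092745
yaw -10.743800955161957
[[0.52709003 0.3287577  0.033     ]
 [0.35884908 0.35857714 0.033     ]] 0.17086315333208132
c [np.float64(0.4429695591822188), np.float64(0.34476122882485405)]
(array([ 1.02,  1.9 , 27.06]), array([-0.005,  0.003,  0.007])) (array([ 1.  ,  1.86, 18.56]), array([-0.005,  0.003,  0.007]))
```

Width 21 mm and length 171 mm fit. Going down to grasp.

```bash
python3 -m jog '[[1,1.9,4,0,0,0.007,60],[1,1.9,8,0,0,0.007,100],[1,1.9,12,0,0,0.007,120],[1,1.9,16,0,0,0.007,120],[1,1.9,20,0,0,0.007,120],[1,1.9,23,0,0,0.007,120],[1,1.9,25,0,0,0.007,120],[1,1.9,26.5,0,0,0.007,120]]' 40
python3 - <<'E'
from h import *
y=np.radians(-10.74);R=np.c_[[np.cos(y),np.sin(y),0],[np.sin(y),-np.cos(y),0],[0,0,-1]]
print(get_obs()["contact_force"],to([.443,.3448,.015],R))
E
```

```text
t: 3.2
tool_pos: [0.4415, 0.3422, 0.018]
tool_rot: [-3.125, 0.297, 0.008]
contact_force: [0.7, -0.5, 0.7]
opening: 0.0452
[ 0.6563666  -0.49527549  0.67579456] (array([ 0.1 , -0.28,  0.3 ]), array([-0.002,  0.005, -0.002]))
```

```bash
python3 -m jog '[[0.1,-0.3,0.2,0,0.005,0,120],[0.1,-0.3,0.3,0,0.005,0,120],[0.1,-0.3,0.3,0,0.005,0,200],[0.1,-0.3,0.3,0,0.005,0,255],[0.1,-0.3,0.3,0,0.005,0,255],[0.1,-0.3,0.3,0,0.005,0,255]]' 40
python3 -m jog '[[0,0,0,0,0,0,255],[0,0,-1.5,0,0,0,255],[0,0,-4,0,0,0,255],[0,0,-8,0,0,0,255],[0,0,-12,0,0,0,255],[0,0,-15,0,0,0,255],[0,0,-18,0,0,0,255],[0,0,-18,0,0,0,255]]'
python3 - <<'E'
from h import *
w=np.load("w1.npy")
im=cv2.resize(w[0:175,95:470],None,fx=2.1,fy=2.1,interpolation=2);save("w1c",im)
y=np.radians(-4);R=np.c_[[np.cos(y),np.sin(y),0],[np.sin(y),-np.cos(y),0],[0,0,-1]]
print(get_obs()["contact_force"],to([.52,.08,.23],R))
E
```

```text
t: 3.7
tool_pos: [0.4443, 0.3452, 0.0171]
tool_rot: [-3.125, 0.296, -0.004]
contact_force: [-0.7, -2.5, 5.8]
opening: 0.0188
t: 4.37
tool_pos: [0.4466, 0.3468, 0.2044]
tool_rot: [-3.117, 0.295, -0.019]
contact_force: [1.2, 0.9, -2.7]
opening: 0.0187
[ 1.18540118  0.9009147  -2.70495416] (array([12.25, 24.79, -2.71]), array([-0.011, -0.012, -0.119]))
```

View pics/w1c.png

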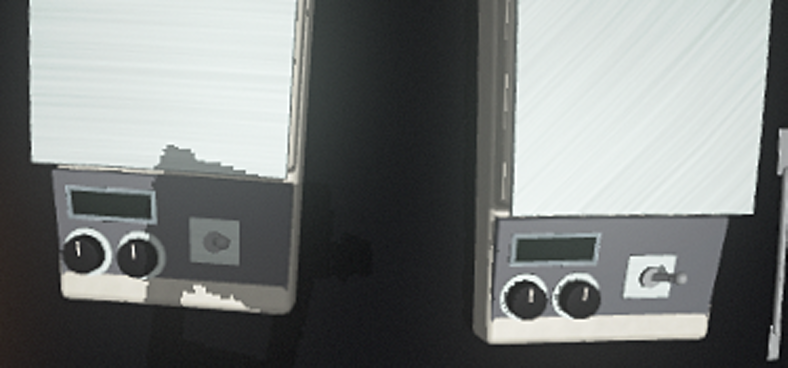

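The crop gives the plate front corners (full-picture px): left (109.1,76.9) and (232,85.5), right (339.1,101.7) and (453.4,101.7). It also shows both bats leaning right.

Run:
```python
from h import *
c={'vfov': 68.53400785588583, 'cx': 255.03769983055045, 'cy': 194.80428173129238, 'dist_coeffs': np.array([-0.07197828,0,0,0,0]), 'R': np.array([[ 0.00669186, -0.99995583, -0.00659903],[-0.96162301, -0.0082452 ,  0.27425027],[-0.27429256,  0.00451053, -0.96163571]]), 't': np.array([-0.02494516,  0.32625281,  0.59858749])}
for n,p in(("L",[(109.1,76.9),(232,85.5)]),("R",[(339.1,101.7),(453.4,101.7)])):
    P=onz(c,p,.1)[:,:2];d=P[0]-P[1];w=np.linalg.norm(d);d/=w;yaw=np.arctan2(-d[0],d[1])
    ce=P.mean(0)+.08*np.array([np.cos(yaw),np.sin(yaw)])
    print(n,"width",w,"yaw",np.degrees(yaw),"centre",ce)
```

```text
L width 0.16290019004644007 yaw -4.467806206757327 centre [0.60120958 0.08268395]
R width 0.1581644496200249 yaw 1.8336815844512424 centre [ 0.57892192 -0.20947006]
```

Both estimates of the left plate agree within 5 mm, centre ≈ (0.600, 0.080), yaw ≈ -4.3°. The wrist camera juts out forward towards the cross rod, so I turn the hand half round in the air first; that puts the camera on the robot side.

```bash
python3 -m jog '[[0.5,1,-3,0,0,-0.12,255],[0.8,4,-6,0,0,-0.24,255],[1.5,8,-6,0,0,-0.36,255],[2.2,11,-6,0,0,-0.48,255],[3,14,-6,0,0,-0.6,255],[3.7,17,-6,0,0,-0.72,255],[3.7,18,-6,0,0,-0.84,255],[3.7,18,-6,0,0,-0.96,255]]'
python3 -m jog '[[0,0,0,0,0,-0.12,255],[0,0,0,0,0,-0.24,255],[0,0,0,0,0,-0.36,255],[0,0,0,0,0,-0.48,255],[0,0,0,0,0,-0.6,255],[0,0,0,0,0,-0.72,255],[0,0,0,0,0,-0.84,255],[0,0,0,0,0,-0.96,255]]'
python3 -m jog '[[0,0,0,0,0,-0.12,255],[0,0,0,0,0,-0.24,255],[0,0,0,0,0,-0.36,255],[0,0,0,0,0,-0.48,255],[0,0,0,0,0,-0.6,255],[0,0,0,0,0,-0.72,255],[0,0,0,0,0,-0.84,255],[0,0,0,0,0,-0.96,255]]'
python3 - <<'E'
from h import *
y=np.radians(180-4.3);R=np.c_[[np.cos(y),np.sin(y),0],[np.sin(y),-np.cos(y),0],[0,0,-1]]
o=get_obs();print(o["q"].round(2),o["contact_force"],to([.55,.08,.25],R),to([.600,.08,.25],R))
E
```

```text
t: 5.03
tool_pos: [0.4472, 0.16, 0.2593]
tool_rot: [-2.906, -1.184, -0.017]
contact_force: [0.6, 0.3, -4.7]
opening: 0.0189
t: 5.7
tool_pos: [0.446, 0.16, 0.256]
tool_rot: [-2.025, -2.4, -0.013]
contact_force: [-0.6, -0.5, -5.1]
opening: 0.0189
t: 6.37
tool_pos: [0.4448, 0.16, 0.2526]
tool_rot: [-0.679, -3.066, -0.01]
contact_force: [0.5, -0.2, -4.3]
opening: 0.0192
[ 0.18 -0.33  1.94  0.01  1.54 -0.95] [ 0.48900264 -0.17425185 -4.34235384] (array([-12.91,  -2.81,   0.2 ]), array([ 0.006, -0.002, -0.361])) (array([-17.45,  -0.7 ,   0.2 ]), array([ 0.006, -0.002, -0.361]))
```

The cross rod (z 0.248, x+78) would catch the straightedge's end at this height, so I come in low at z≈0.17.

```bash
python3 -m jog '[[0,0,3,0,0,-0.12,255],[0,0,6,0,0,-0.24,255],[-3,0,8,0,0,-0.36,255],[-7,-0.5,8,0,0,-0.36,255],[-11,-0.7,8,0,0,-0.36,255],[-15,-0.7,8,0,0,-0.36,255],[-17.5,-0.7,8,0,0,-0.36,255],[-17.5,-0.7,8,0,0,-0.36,255]]'
python3 - <<'E'
from h import *
y=np.radians(180-4.3);R=np.c_[[np.cos(y),np.sin(y),0],[np.sin(y),-np.cos(y),0],[0,0,-1]]
o=get_obs();print(to([.600,.08,.118],R))
w=get_image("top");save("t2",cv2.resize(w[110:220,160:370],None,fx=3.8,fy=3.8,interpolation=2))
E
```

```text
t: 7.03
tool_pos: [0.603, 0.0777, 0.1687]
tool_rot: [-0.124, -3.137, -0.009]
contact_force: [-1.4, -0.0, -3.9]
opening: 0.0192
(array([0.3 , 0.17, 5.08]), array([ 0.006, -0.002, -0.004]))
```

View pics/t2.png

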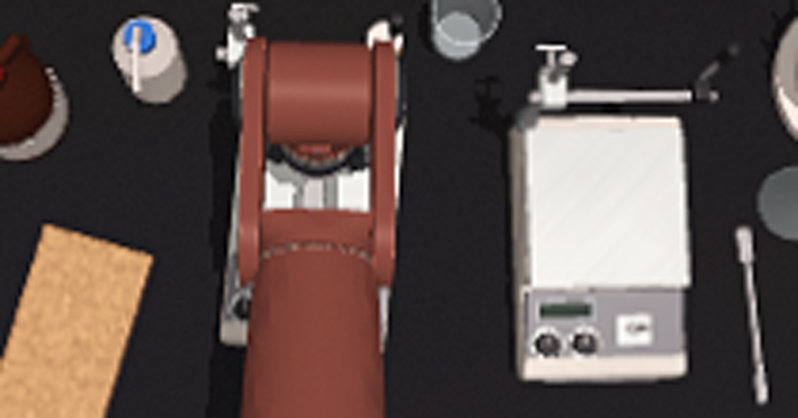

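```bash
python3 -m jog '[[0.3,0.2,1.5,0,0,0,255],[0.3,0.2,3,0,0,0,255],[0.3,0.2,4.2,0,0,0,255],[0.3,0.2,4.8,0,0,0,255],[0.3,0.2,5,0,0,0,255],[0.3,0.2,5.1,0,0,0,255]]'
python3 - <<'E'
from h import *
y=np.radians(180-4.3);R=np.c_[[np.cos(y),np.sin(y),0],[np.sin(y),-np.cos(y),0],[0,0,-1]]
o=get_obs();print(to([.600,.08,.114],R),o["contact_force"])
w=get_image("wrist");save("w3",w);np.save("w3",w)
E
```

```text
t: 7.58
tool_pos: [0.597, 0.0819, 0.1167]
tool_rot: [-0.122, -3.133, -0.011]
contact_force: [0.6, -0.1, -4.3]
opening: 0.0186
(array([-0.31, -0.17,  0.27]), array([ 0.007, -0.006, -0.003])) [ 0.6394065  -0.13284423 -4.32475281]
```

View pics/w3.png

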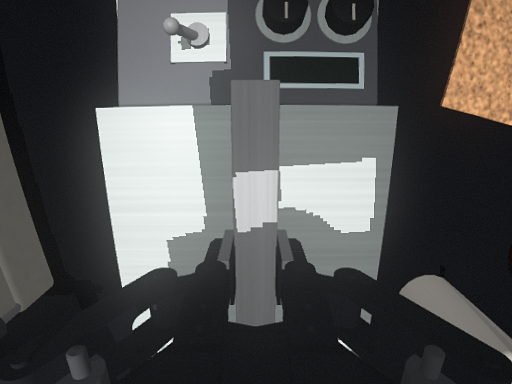

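The wrist view shows the edge held over the left plate, front plate corners at (96,107) and (398,106), the front end of the edge at (255,80), and the left switch's ball at (171,25).

Run:
```python
from h import *
c=calibration("wrist")
P=onz(c,[(398,106),(96,107)],.1)[:,:2];d=P[0]-P[1];w=np.linalg.norm(d);d/=w;yaw=np.arctan2(-d[0],d[1])
ex=np.array([np.cos(yaw),np.sin(yaw)]);ce=P.mean(0)+.08*ex
print("w",w,"yaw",np.degrees(yaw),"c",ce)
e=onz(c,[(232,80),(279,80)],.1325)[:,:2];print("end",e,e.mean(0)+.085*ex)
# switch tip height: console pivot z .063 + 26*cos ~ .081
t=onz(c,[(171,25)],.063+.026*np.cos(.4))[0,:2]-ce;print("tip in hp",t@ex,t@np.array([-ex[1],ex[0]]))
```

```text
w 0.15983217883439801 yaw -4.328194920605077 c [0.60261506 0.077549  ]
end [[0.5142369  0.07901391]
 [0.51567714 0.09775461]] [0.59971461 0.08196936]
tip in hp -0.12240383140065342 -0.04063782249228293
```

Plate width (159.8 mm) and switch ball (-122, -40.6 mm) match the description, so the left plate's frame is right: centre (0.6026, 0.0775), yaw -4.3°. Centring, lowering and releasing.

```bash
python3 -m jog '[[-0.3,-0.45,0,0,0,0,255],[-0.3,-0.45,0.1,0.006,-0.006,0,255],[-0.3,-0.45,0.2,0.006,-0.006,0,255],[-0.3,-0.45,0.3,0.006,-0.006,0,255],[-0.3,-0.45,0.35,0.006,-0.006,0,255],[-0.3,-0.45,0.35,0.006,-0.006,0,255]]'
python3 -c "
from h import *
print(get_obs()['contact_force'],get_obs()['wrist_torque'],get_obs()['tool_pos'])"
```

```text
t: 8.13
tool_pos: [0.6004, 0.0771, 0.1142]
tool_rot: [0.122, 3.138, 0.001]
contact_force: [-1.1, -0.1, -3.6]
opening: 0.0188
[-1.11592149 -0.09953006 -3.63160442] [-0.05915282  0.06352888  0.06430179] [0.60038978 0.07712656 0.11419908]
```

```bash
python3 -m jog '[[0,0,0.1,0,0,0,255],[0,0,0.2,0,0,0,255],[0,0,0.2,0,0,0,255]]'
python3 -m jog '[[0,0,0,0,0,0,225],[0,0,0,0,0,0,200],[0,0,0,0,0,0,160],[0,0,0,0,0,0,140],[0,0,0,0,0,0,140]]'
python3 -c "
from h import *
w=get_image('wrist');save('w4',w);print(get_obs()['contact_force'],get_obs()['tool_pos'])"
```

```text
t: 8.38
tool_pos: [0.6004, 0.0772, 0.1141]
tool_rot: [0.122, 3.138, 0.001]
contact_force: [-6.9, -1.0, 6.0]
opening: 0.0194
t: 8.8
tool_pos: [0.6012, 0.0772, 0.1149]
tool_rot: [0.122, 3.137, 0.001]
contact_force: [-0.2, 0.8, -0.2]
opening: 0.0381
[-0.19644001  0.45092073  0.64202885] [0.60107386 0.07721117 0.11483413]
```

View pics/w4.png

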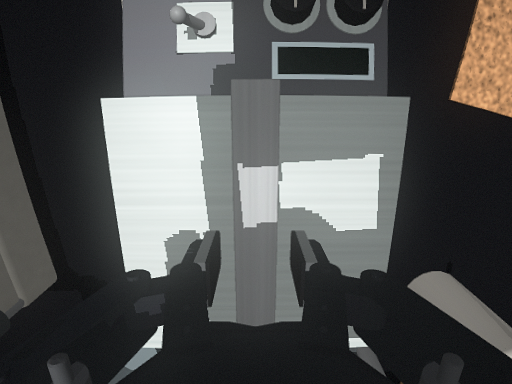

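The edge lies released on the left plate (front end at (255,79)). Rising, closing the jaws and moving over the front end.

```bash
python3 -m jog '[[0,0,-2,0,0,0,140],[0,0,-4,0,0,0,140],[0,0,-5.5,0,0,0,200],[3,0,-5.5,0,0,0,255],[6.5,0,-5.5,0,0,0,255],[6.5,0,-5.5,0,0,0,255],[6.5,0,-5,0,0,0,255],[6.5,0,-4,0,0,0,255]]'
python3 - <<'E'
from h import *
o=get_obs();R0=Ro.from_rotvec(o["tool_rot"]).as_matrix();ex=np.array([np.cos(np.radians(4.33)),-np.sin(np.radians(4.33))])
d=o["tool_pos"][:2]-[.6026,.0775];print("hp frame",d@ex,d@[-ex[1],ex[0]],o["tool_pos"][2],R0[:,2],o["contact_force"])
E
```

```text
t: 9.52
tool_pos: [0.5379, 0.0822, 0.1564]
tool_rot: [0.121, 3.132, 0.001]
contact_force: [-0.4, -0.0, 0.3]
opening: 0.0002
hp frame -0.06487335206812597 -0.00017957211448080273 0.1563930962245827 [ 7.54706565e-03  4.04204358e-04 -9.99971439e-01] [-0.42397294 -0.01852944  0.28946733]
```

Tips should touch at TCP z≈0.138, i.e. 1.85 cm further down.

```bash
python3 -m jog '[[0,0,0.8,0,0,0,255],[0,0,1.3,0,0,0,255],[0,0,1.6,0,0,0,255],[0,0,1.7,0,0,0,255],[0,0,1.8,0,0,0,255],[0,0,1.85,0,0,0,255]]'
python3 -m jog '[[0,0,0.05,0,0,0,255],[0,0,0.1,0,0,0,255],[0,0,0.1,0,0,0,255]]'
```

```text
t: 10.02
tool_pos: [0.5383, 0.0822, 0.138]
tool_rot: [0.121, 3.132, 0.001]
contact_force: [-1.8, 0.6, 2.8]
opening: 0.0002
t: 10.27
tool_pos: [0.5385, 0.0822, 0.1381]
tool_rot: [0.121, 3.132, 0.001]
contact_force: [-2.7, -0.1, 4.4]
opening: -0.0002
```

```bash
python3 -m jog '[[0,0,0.1,0,0,0,255],[0,0,0.2,0,0,0,255],[0,0,0.3,0,0,0,255],[0,0,0.3,0,0,0,255]]'
python3 -m jog '[[0,0,0.1,0,0,0,255],[0,0,0.2,0,0,0,255],[0,0,0.2,0,0,0,255],[0,0,0.2,0,0,0,255]]'
python3 - <<'E'
from h import *
w=get_image('wrist');np.save('wf',w);print(get_obs()['tool_pos'],get_obs()['contact_force'],calibration("wrist"))
np.save('sf',get_image('scene'))
E
```

```text
t: 10.6
tool_pos: [0.5385, 0.0822, 0.138]
tool_rot: [0.121, 3.133, 0.0]
contact_force: [-9.7, -0.8, 14.3]
opening: -0.0
t: 10.93
tool_pos: [0.5395, 0.0823, 0.138]
tool_rot: [0.121, 3.13, 0.001]
contact_force: [-3.0, 0.1, 9.9]
opening: -0.0001
[0.5395051  0.08229285 0.13802783] [-3.17475478  0.89595438  9.52035465] {'vfov': 68.53400785588583, 'cx': 255.03769983055045, 'cy': 194.80428173129238, 'dist_coeffs': array([-0.07197828,  0.        ,  0.        ,  0.        ,  0.        ]), 'R': array([[ 7.69067284e-02,  9.97038040e-01,  7.07968489e-04],
       [ 9.56205194e-01, -7.39581704e-02,  2.83199251e-01],
       [ 2.82412786e-01, -2.11029647e-02, -9.59060834e-01]]), 't': array([-0.12365688, -0.51900036,  0.12983437])}
```

Front press held 10–14 N while the TCP stayed at 0.138 (no sinking, as on a flat top). Now the lean of about 30° and the back end.

```bash
python3 -m jog '[[0,0,-2,0,0,0,255],[0,0,-4,0,-0.1,0,255],[0,0,-4.5,0,-0.2,0,255],[0,0,-4.5,0,-0.32,0,255],[0,0,-4.5,0,-0.43,0,255],[0,0,-4.5,0,-0.52,0,255],[0,0,-4.5,0,-0.52,0,255]]'
cat >> h.py <<'E'
ex=np.array([np.cos(np.radians(4.33)),-np.sin(np.radians(4.33)),0]);ey=np.array([-ex[1],ex[0],0]);ez=np.array([0,0,1.])
C=np.array([.6026,.0775,0])
def hp():
    o=get_obs();d=o["tool_pos"]-C;R0=Ro.from_rotvec(o["tool_rot"]).as_matrix()
    print("hp",(np.array([d@ex,d@ey,d[2]])*1000).round(1),"z ax",(R0.T[2]@np.c_[ex,ey,ez]).round(3),"F",o["contact_force"].round(1))
def lean(th):
    z=np.sin(th)*ex-np.cos(th)*ez; return np.c_[np.cross(ey,z),ey,z]
E
python3 - <<'E'
from h import *
hp();R=lean(np.radians(30))
for p in((0,0,.185),(.0715,0,.160),(.0715,0,.146)): print(p,to(C+p[0]*ex+p[1]*ey+p[2]*ez,R))
E
```

```text
t: 11.62
tool_pos: [0.5356, 0.0826, 0.1791]
tool_rot: [0.1, 2.614, -0.026]
contact_force: [-0.0, -0.7, -0.3]
opening: -0.0002
hp [-67.2   0.  179.1] z ax [ 0.502 -0.    -0.865] F [-0.  -0.7 -0.3]
(0, 0, 0.185) (array([-6.1 ,  0.  ,  2.87]), array([-0.   ,  0.002, -0.001]))
(0.0715, 0, 0.16) (array([-1.103e+01,  1.000e-02,  8.620e+00]), array([-0.   ,  0.002, -0.001]))
(0.0715, 0, 0.146) (array([-1.033e+01,  1.000e-02,  9.830e+00]), array([-0.   ,  0.002, -0.001]))
```

```bash
python3 -m jog '[[-3,0,1.5,0,0,0,255],[-6.1,0,2.9,0,0,0,255],[-8.5,0,5.5,0,0,0,255],[-11,0,8.6,0,0,0,255],[-11,0,8.6,0,0,0,255],[-11,0,8.6,0,0,0,255],[-10.7,0,9.2,0,0,0,255],[-10.4,0,9.7,0,0,0,255]]'
python3 -c "from h import *
hp();print(to(C+.0715*ex+.143*ez),to(C+.0715*ex+.140*ez),to(C+.0715*ex+.137*ez))"
```

```text
t: 12.28
tool_pos: [0.6743, 0.0722, 0.1489]
tool_rot: [0.1, 2.611, -0.026]
contact_force: [0.8, -0.1, 0.1]
opening: -0.0001
hp [7.190e+01 1.000e-01 1.489e+02] z ax [ 0.504  0.    -0.864] F [ 0.8 -0.1  0.1]
(array([ 0.34, -0.01,  0.49]), array([0., 0., 0.])) (array([ 0.49, -0.01,  0.75]), array([0., 0., 0.])) (array([ 0.64, -0.01,  1.01]), array([0., 0., 0.]))
```

```bash
python3 -m jog '[[0.2,0,0.3,0,0,0,255],[0.34,0,0.5,0,0,0,255],[0.4,0,0.6,0,0,0,255],[0.45,0,0.7,0,0,0,255],[0.5,0,0.75,0,0,0,255],[0.5,0,0.75,0,0,0,255]]'
python3 -c "from h import *
hp()"
```

```text
t: 12.78
tool_pos: [0.6739, 0.0723, 0.1409]
tool_rot: [0.1, 2.61, -0.026]
contact_force: [-1.9, -0.3, 2.3]
opening: 0.0003
hp [ 71.5   0.2 140.9] z ax [ 0.505  0.    -0.863] F [-1.9 -0.3  2.3]
```

```bash
python3 -m jog '[[0.1,0,0.15,0,0,0,255],[0.15,0,0.26,0,0,0,255],[0.2,0,0.35,0,0,0,255],[0.2,0,0.35,0,0,0,255]]'
python3 -c "from h import *
hp()"
```

```text
t: 13.12
tool_pos: [0.6754, 0.0724, 0.1406]
tool_rot: [0.099, 2.606, -0.026]
contact_force: [-7.5, 0.4, 9.9]
opening: -0.0003
hp [ 72.9   0.4 140.6] z ax [ 0.509  0.001 -0.861] F [-7.5  0.4  9.9]
```

```bash
python3 -m jog '[[0.1,0,0.1,0,0,0,255],[0.1,0,0.1,0,0,0,255],[0.1,0,0.1,0,0,0,255]]'
python3 - <<'E'
from h import *
hp()
w=get_image('wrist');c=calibration('wrist');np.save('wb',w);np.save('sb',get_image('scene'))
f=np.load('wf.npy')
save('press',np.hstack([f[:300,120:400],w[:300,120:400]]))
P=lambda x,y,z:C+x*ex+y*ey+z*ez
print(proj(c,[P(-.08,.08,.1),P(-.08,-.08,.1),P(-.085,0,.13),P(-.085,0,.139)]).round(1))
E
```

```text
t: 13.37
tool_pos: [0.6759, 0.0725, 0.1407]
tool_rot: [0.099, 2.603, -0.026]
contact_force: [-2.6, 0.5, 5.7]
opening: 0.0
hp [ 73.5   0.5 140.7] z ax [ 0.511  0.001 -0.859] F [-2.6  0.5  5.7]
[[ 498.  -126.4]
 [   9.3 -124.7]
 [ 252.3 -209.5]
 [ 252.1 -204.2]]
```

View pics/press.png

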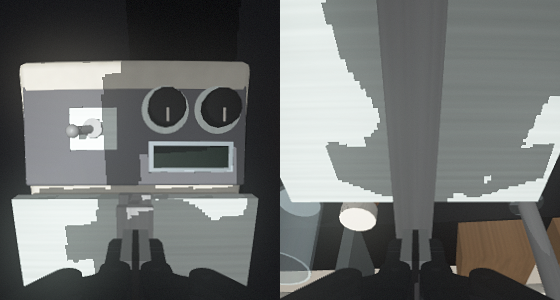

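Both presses were flat: the TCP stayed at 0.138 from 3 to 14 N at the front, and at 0.1406–0.1409 from 2 to 10 N at the back. A crowned top would have dropped about 2 mm. So the left top is flat. The press picture (left half front, right half back) shows the tips centred on the edge. Now retreating, standing the hand upright and regrasping.

```bash
python3 -c "from h import *
print(to(C+.05*ex+.17*ez),to(C+.0*ex+.185*ez,lean(0)))"
```

```text
(array([ 0.52, -0.05, -3.72]), array([0., 0., 0.])) (array([ 4.05, -0.05, -7.56]), array([ 0.001,  0.537, -0.   ]))
```

```bash
python3 -m jog '[[0,0,-1.5,0,0,0,255],[0.5,0,-3.7,0,0,0,255],[2,0,-5.5,0,0,0,200],[4,0,-7.6,0,0.1,0,140],[4,0,-7.6,0,0.22,0,140],[4,0,-7.6,0,0.34,0,140],[4,0,-7.6,0,0.45,0,140],[4,0,-7.6,0,0.537,0,140]]' 
python3 -m jog '[[0,0,0,0,0,0,140],[0,0,0,0,0,0,140]]'
python3 - <<'E'
from h import *
hp();print(to(C+.116*ez,lean(0)))
w=get_image('wrist');c=calibration('wrist');np.save('w5',w)
P=lambda x,y,z:C+x*ex+y*ey+z*ez
print(proj(c,[P(-.085,.01,.13),P(-.085,-.01,.13),P(-.08,.08,.1),P(-.08,-.08,.1)]).round(1))
save('w5',w)
E
```

```text
t: 14.13
tool_pos: [0.6034, 0.0779, 0.1861]
tool_rot: [-0.119, -3.135, -0.002]
contact_force: [0.5, -0.5, -0.0]
opening: 0.0382
t: 14.3
tool_pos: [0.6038, 0.0777, 0.1849]
tool_rot: [-0.119, -3.135, -0.002]
contact_force: [-0.0, 0.9, -0.2]
opening: 0.0387
hp [  1.2   0.3 184.9] z ax [-0.005  0.001 -1.   ] F [-0.   0.9 -0.2]
(array([ 0.09, -0.03,  6.89]), array([ 0.001, -0.005, -0.001]))
[[270.   89.5]
 [238.6  89.5]
 [360.6 101.2]
 [148.1 101.2]]
```

View pics/w5.png

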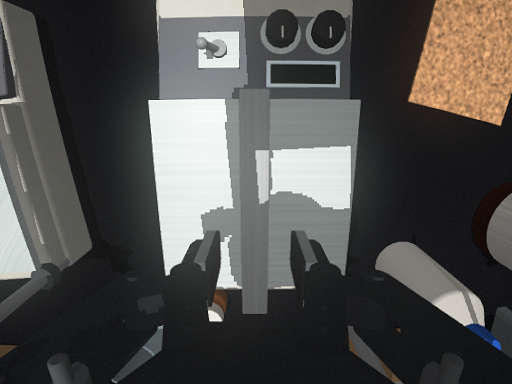

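The front end of the edge sits at (239..271, 89) and the model predicts (238.6..270, 89.5), so it lies centred and level.

```bash
python3 -m jog '[[0,0,2.5,0,0,0,140],[0.1,0,4.5,0,0,0,140],[0.1,0,6,0,0,0,140],[0.1,0,6.7,0,0,0,140],[0.1,0,6.9,0,0,0,140],[0.1,0,6.9,0,0,0,200],[0.1,0,6.9,0,0,0,255],[0.1,0,6.9,0,0,0,255]]' 40
python3 -m jog '[[0,0,0,0,0,0,255],[0,0,0,0,0,0,255],[0,0,-1,0,0,0,255],[0,0,-2.5,0,0,0,255],[0,0,-5,0,0,0,255],[2,0,-6,0,0,0,255],[6,0,-6,0,0,0,255],[10,0,-6,0,0,0,255]]' 
python3 -c "from h import *
hp()
for s in(180,0):
  y=np.radians(s-15.0);R=np.c_[[np.cos(y),np.sin(y),0],[np.sin(y),-np.cos(y),0],[0,0,-1]]
  print(get_obs()['q'],to([.435,.342,.2],R))"
```

```text
t: 15.02
tool_pos: [0.6021, 0.078, 0.1169]
tool_rot: [-0.119, -3.136, -0.002]
contact_force: [-0.2, -1.1, -1.7]
opening: 0.0189
t: 15.68
tool_pos: [0.5028, 0.0854, 0.1793]
tool_rot: [-0.12, -3.139, -0.002]
contact_force: [-1.0, -0.3, -4.3]
opening: 0.0189
hp [-100.1    0.3  179.3] z ax [-0.001  0.001 -1.   ] F [-1.  -0.3 -4.3]
[ 2.14106445e-02 -1.81913550e-01  1.93822753e+00  1.54501614e-03
  1.38564824e+00 -1.47330884e+00] (array([ 8.72, 25.07, -2.03]), array([ 0.001, -0.001,  0.185]))
[ 2.14106445e-02 -1.81913550e-01  1.93822753e+00  1.54501614e-03
  1.38564824e+00 -1.47330884e+00] (array([ 8.72, 25.07, -2.03]), array([ 1.000e-03,  2.000e-03, -2.956e+00]))
```

```bash
python3 -m jog '[[2,4,-1,0,0,0.08,255],[4,8,-2,0,0,0.185,255],[8.7,25,-2,0,0,0.185,255],[8.7,25,-2,0,0,0.185,255],[8.7,25,-2,0,0,0.185,255],[8.7,25,-2,0,0,0.185,255],[8.7,25,0,0,0,0.185,255],[8.7,25,2,0,0,0.185,255]]'
python3 -c "from h import *
y=np.radians(165.0);R=np.c_[[np.cos(y),np.sin(y),0],[np.sin(y),-np.cos(y),0],[0,0,-1]]
print(get_obs()['contact_force'],to([.436,.342,.021],R))"
```

```text
t: 16.35
tool_pos: [0.435, 0.3461, 0.1621]
tool_rot: [0.401, 3.113, 0.01]
contact_force: [0.3, -0.2, -6.1]
opening: 0.0189
[ 0.3467936  -0.22315089 -6.14585911] (array([-0.17, -0.46, 14.1 ]), array([0.007, 0.002, 0.005]))
```

```bash
python3 -m jog '[[-0.1,-0.2,3,0.007,0.002,0,255],[-0.2,-0.4,6.5,0.007,0.002,0,255],[-0.2,-0.4,10,0.007,0.002,0,255],[-0.2,-0.4,12.3,0.007,0.002,0,255],[-0.2,-0.4,13.2,0.007,0.002,0,255],[-0.2,-0.4,13.7,0.007,0.002,0,255],[-0.2,-0.4,14,0.007,0.002,0,255],[-0.2,-0.4,14,0.007,0.002,0,255]]'
python3 -c "from h import *
y=np.radians(165.0);R=np.c_[[np.cos(y),np.sin(y),0],[np.sin(y),-np.cos(y),0],[0,0,-1]]
print(get_obs()['contact_force'],to([.436,.342,.019],R))"
```

```text
t: 17.02
tool_pos: [0.4375, 0.3432, 0.0235]
tool_rot: [0.401, 3.114, 0.002]
contact_force: [1.0, 0.1, -4.3]
opening: 0.0188
[ 0.96914493  0.09170172 -4.28988005] (array([ 0.12, -0.15,  0.45]), array([0.002, 0.002, 0.005]))
```

```bash
python3 -m jog '[[0,0,0.15,0,0,0,255],[0,0,0.3,0,0,0,255],[0,0,0.45,0,0,0,255],[0,0,0.5,0,0,0,255],[0,0,0.5,0,0,0,255]]'
python3 -c "from h import *
print(get_obs()['contact_force'],get_obs()['tool_pos'])"
```

```text
t: 17.43
tool_pos: [0.4384, 0.3437, 0.0198]
tool_rot: [0.401, 3.112, 0.004]
contact_force: [-0.3, -1.5, 0.8]
opening: 0.0191
[-0.26047109 -1.53093254  0.81571213] [0.43841363 0.34365051 0.0198088 ]
```

Contact (force went from -4.3 to +0.8 N). Releasing and rising.

```bash
python3 -m jog '[[0,0,0,0,0,0,225],[0,0,0,0,0,0,190],[0,0,0,0,0,0,150],[0,0,0,0,0,0,120],[0,0,0,0,0,0,120],[0,0,0,0,0,0,120],[0,0,0,0,0,0,120]]'
python3 -m jog '[[0,0,-2,0,0,0,120],[0,0,-5,0,0,0,120],[0,0,-9,0,0,0,150],[0,0,-13,0,0,0,200],[0,0,-17,0,0,0,255],[0,0,-18,0,0,0,255],[0,0,-18,0,0,0,255]]'
python3 - <<'E'
from h import *
w=get_image('wrist');save('w6',w);np.save('w6',w);c=calibration('wrist');hp();print(get_obs()['tool_pos'])
a=np.radians(-15);u=np.array([np.cos(a),np.sin(a)])
print(proj(c,[[*(np.array([.437,.3435])+s*.085*u),.033] for s in(-1,1)]).round(1))
im=get_image('top')[100:240,130:350];cc=calibration('top')
hsv=cv2.cvtColor(im,cv2.COLOR_RGB2HSV)
np.save('t6',im)
# push approach: finger right of ball; hp (-122,-65), then push to y -10
P=lambda x,y,z:C+x*ex+y*ey+z*ez
for p in((-.122,-.075,.20),): print(to(P(*p),lean(0)))
cv2.imwrite('pics/t6.png',cv2.resize(im,None,fx=3.6,fy=3.6)[:,:,::-1])
E
```

```text
t: 18.02
tool_pos: [0.4385, 0.3437, 0.02]
tool_rot: [0.401, 3.112, 0.004]
contact_force: [-0.2, 0.4, -0.1]
opening: 0.0452
t: 18.6
tool_pos: [0.4402, 0.3448, 0.2057]
tool_rot: [0.4, 3.104, 0.014]
contact_force: [-0.4, -0.0, 0.8]
opening: 0.0002
hp [-183.4  253.3  202.1] z ax [ 0.007  0.005 -1.   ] F [-0.3  0.2 -1.2]
[0.43880802 0.34393879 0.20208087]
[[253.6  96.5]
 [253.  247.4]]
(array([-12.05, -31.09,  -0.11]), array([ 0.003,  0.003, -0.181]))
```

```bash
python3 -m jog '[[-3,-4,0,0,0,-0.09,255],[-6,-8,0,0,0,-0.18,255],[-12,-31,0,0,0,-0.18,255],[-12,-31,0,0,0,-0.18,255],[-12,-31,0,0,0,-0.18,255],[-12,-31,0,0,0,-0.18,255],[-12,-31,0,0,0,-0.18,255],[-12,-31,0,0,0,-0.18,255]]'
python3 - <<'E'
from h import *
hp()
P=lambda x,y,z:C+x*ex+y*ey+z*ez
for p in((-.122,-.075,.20),(-.122,-.075,.083)): print(to(P(*p),lean(0)))
E
```

```text
t: 19.37
tool_pos: [0.4729, 0.0145, 0.1955]
tool_rot: [-0.12, -3.138, -0.004]
contact_force: [1.3, 0.2, -0.3]
opening: 0.0001
hp [-124.5  -72.6  195.5] z ax [-0.002  0.003 -1.   ] F [ 1.3  0.2 -0.3]
(array([-0.25, -0.24, -0.45]), array([ 0.003, -0.002, -0.001]))
(array([-0.27, -0.27, 11.25]), array([ 0.003, -0.002, -0.001]))
```

```bash
python3 -m jog '[[-0.2,-0.3,3,0,0,0,255],[-0.2,-0.3,6,0,0,0,255],[-0.2,-0.3,8.5,0,0,0,255],[-0.2,-0.3,10,0,0,0,255],[-0.2,-0.3,11,0,0,0,255],[-0.2,-0.3,11.2,0,0,0,255],[-0.2,-0.3,11.2,0,0,0,255]]'
python3 -c "from h import *
hp()"
```

```text
t: 19.95
tool_pos: [0.4733, 0.0119, 0.0817]
tool_rot: [-0.119, -3.134, -0.005]
contact_force: [-0.2, -0.4, -0.2]
opening: 0.0001
hp [-124.   -75.2   81.7] z ax [-0.005  0.003 -1.   ] F [-0.2 -0.4 -0.2]
```

```bash
python3 -m jog '[[0,0.8,0,0,0,0,255],[0,1.5,0,0,0,0,255],[0,2.2,0,0,0,0,255],[0,2.7,0,0,0,0,255],[0,3.1,0,0,0,0,255],[0,3.4,0,0,0,0,255]]'
python3 -m jog '[[0,0.3,0,0,0,0,255],[0,0.5,0,0,0,0,255],[0,0.5,0,0,0,0,255]]'
python3 - <<'E'
from h import *
hp()
w=get_image('wrist');c=calibration('wrist')
P=lambda x,y,z:C+x*ex+y*ey+z*ez
print(proj(c,[P(-.122,-.02,.087),P(-.122,-.04,.087)]).round(0))
np.save('w7',w)
E
```

```text
t: 20.45
tool_pos: [0.4764, 0.0465, 0.0824]
tool_rot: [-0.118, -3.136, -0.005]
contact_force: [0.8, -1.7, 0.5]
opening: 0.0
t: 20.7
tool_pos: [0.4766, 0.0496, 0.0824]
tool_rot: [-0.116, -3.135, 0.005]
contact_force: [-0.7, -9.8, 0.4]
opening: -0.0
hp [-123.5  -37.3   82.4] z ax [-0.004 -0.003 -1.   ] F [-0.7 -9.8  0.4]
[[289. 258.]
 [250. 258.]]
```

The force jumped to -9.8 N at y = -37 mm, so the bat is on its stop. Backing off, rising and retreating to look.

```bash
python3 -m jog '[[0,-1,0,0,0,0,255],[0,-3,0,0,0,0,255],[0,-3,-4,0,0,0,255],[0,-3,-8,0,0,0,255],[0,-3,-12,0,0,0,255],[0,-3,-13,0,0,0,255],[2,-3,-13,0,0,0,255],[2,-3,-13,0,0,0,255]]'
python3 -m jog '[[3,-4,0,0,0,0,255],[5,-10,0,0,0,0,255],[5,-12,0,0,0,0,255],[5,-12,0,0,0,0,255],[5,-12,0,0,0,0,255]]'
python3 - <<'E'
from h import *
hp()
w=get_image('wrist');c=calibration('wrist');np.save('w8',w)
P=lambda x,y,z:C+x*ex+y*ey+z*ez
uv=proj(c,[P(-.122,-.02,.087),P(-.122,-.04,.087)]);print(uv.round(0))
t=get_image('top');np.save('t8',t);ct=calibration('top');print(proj(ct,[P(-.122,-.02,.087),P(-.122,-.04,.087)]).round(0))
a=w[20:320,60:440]; b=cv2.resize(t[150:240,150:270],None,fx=3.3,fy=3.3,interpolation=2)
b=cv2.copyMakeBorder(b,0,300-b.shape[0],0,0,0) if b.shape[0]<300 else b[:300]
save('fin',np.hstack([a,b]))
# straightedge on mat
hsv=cv2.cvtColor(t,cv2.COLOR_RGB2HSV)
m=((hsv[...,0]>5)&(hsv[...,0]<22)&(hsv[...,1]>90)&(hsv[...,2]>100)).astype(np.uint8)
m[:,:140]=0;m[:,205:]=0;m[:160]=0;m[240:]=0
m=cv2.morphologyEx(m,cv2.MORPH_CLOSE,np.ones((9,9)))
k=max(cv2.findContours(m,0,1)[0],key=cv2.contourArea);print("mat",cv2.minAreaRect(onz(ct,k[:,0],.003)[:,:2].astype(np.float32)))
s=((hsv[...,1]<60)&(hsv[...,2]>120)&(cv2.drawContours(np.zeros_like(m),[k],-1,1,-1)>0)).astype(np.uint8)
k=max(cv2.findContours(s,0,1)[0],key=cv2.contourArea);print("se",cv2.minAreaRect(onz(ct,k[:,0],.033)[:,:2].astype(np.float32)))
E
```

```text
t: 21.42
tool_pos: [0.4541, 0.0216, 0.2135]
tool_rot: [-0.117, -3.136, 0.003]
contact_force: [0.3, -0.1, -0.8]
opening: -0.0002
t: 21.83
tool_pos: [0.3946, -0.096, 0.2129]
tool_rot: [-0.125, -3.135, 0.002]
contact_force: [-0.2, 2.1, 0.7]
opening: -0.0001
hp [-194.3 -188.8  212.9] z ax [-0.004 -0.001 -1.   ] F [-0.2  2.1  0.7]
[[414. 256.]
 [396. 257.]]
[[245. 188.]
 [251. 189.]]
mat ((0.43333035707473755, 0.34176313877105713), (0.1249975934624672, 0.23447547852993011), 74.41902923583984)
se ((0.43750566244125366, 0.3421742916107178), (0.024876676499843597, 0.16938456892967224), 75.48168182373047)
```

View pics/fin.png

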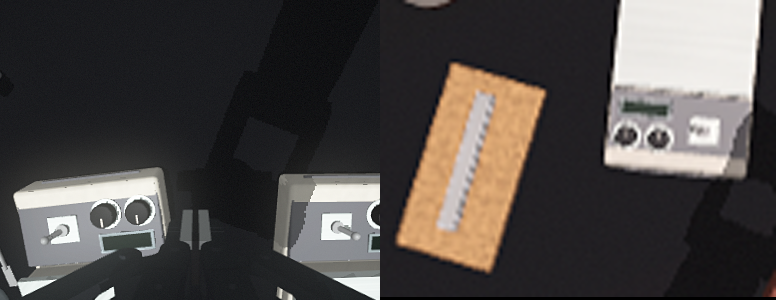

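The final picture shows the left hotplate's ball at wrist px ≈(417,257), where "on" is predicted at (414,256) and "off" at (396,257). The right hotplate's bat still leans right (off), and the straightedge lies centred on the cork.

```bash
python3 -c "
from station import *
print(finish_job())"
```

```text
the job is handed in; nothing more can be done
None
```

I found the left hotplate's top flat, switched that hotplate on and left the right one off. The job is handed in after about 22 of the 64 s; `finish_job` gives no verdict.

- **Rocking test:** I laid the straightedge front to back on the left hotplate and pressed it with 10–14 N at the front. I then pressed about 10 N at the back, with the hand leaning 30°. The tool height changed by 0.3 mm or less between touching and full press at either end. A crowned top would have let the end drop about 2 mm. I did not test the right top.
- **Straightedge:** it is back on the mat, let go. The top picture puts its centre about 4 mm from the mat's centre, and its length and width as seen match an edge lying flat.
- **Switches:** the left bat reached its stop (10 N on the finger), and its ball is within 3 px of the predicted "on" position. The right bat still leans right, off.
- **Not confirmed by pictures:** no picture caught both ends of the straightedge during a press, so the flatness verdict rests on the tool heights and forces. I did not re-measure the bystanders; no contact with them showed.
- **A hint in the task text:** the judging text names `switch_b` as the one to be on. The pictures do not show which hotplate is a or b, so I went by the pressing alone.

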